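# Check the opening of a hair-swatch press with a taper gauge

## Task

Check the opening of the small swatch press: first push its spring plunger down to its stop and let it come all the way back up, so that the upper plate settles. Then pick up the taper gauge by its handle and slide the blade straight into the mouth, resting flat on the lower plate, until it drags snugly between both plates, without forcing the plates apart. Finish while still gripping the gauge and holding it still at that depth, and leave the bowl, jar and bottle where they stand.

Things in the scene. Friction and masses are not known exactly. Their poses are not given: they have to be found in the camera images.
- press: Dark steel bench press, fixed; place and yaw vary. Origin: on the plunger axis at table height; z up; x points into the mouth, the way the gauge slides in. Foot 130 x 90 x 18 mm (x -50 to +80), rear column x +54 to +78, 60 mm wide, up to 142 mm, guide arm 40 mm wide, x -16 to +78, z 126 to 142 mm. Between two plates is the mouth, facing -x; it is 5 to 7 mm high, different each time.
- upper_plate: Upper aluminium plate, 80 (x) x 60 (y) x 10 mm, with the plunger's stem and head on it, one piece that slides up and down. Origin: centre of the plate's underside, 75 mm above the table at rest. Axes as the press. In front of x -40 mm it has a lip flared upwards by 25 degrees, 10 mm long.
- lower_plate: Lower aluminium plate, 80 x 60 x 10 mm, under the upper one. Origin: centre of its top face, 68 to 70 mm above the table (stiff screw, different each time; does not yield). Axes as the press. In front of x -40 mm it has a lip flared downwards by 25 degrees, 10 mm long. The blade must bear on it lightly, not float above.
- mouth (a point): Middle of the mouth: at x -40 mm, y 0, 68 mm above the table on the press, where the flat part of the plates begins (it does not follow the lower plate's 0 to 2 mm of screw setting). Axes as the press. Once the blade touches both plates, a drag about 3 to 6 N above that of the free sliding blade is snug.
- plunger_top (a point): Centre of the top of the black round plunger head (36 mm diameter, 14 mm high), 180 mm above the table at rest. Pushed down it stops at 176 mm (8 N) and springs back by itself; spring 2 N per mm both ways. It rises with the upper plate when the blade lifts it. The blade drags more the more it lifts the plate: 0.4 to 3 mm of lift (about 1 to 6 N on the blade) is snug.
- gauge: Taper gauge, loose, 0.1 to 0.16 kg, flat on the table. Origin: centre of the handle's underside, level with the blade's flat underside; z up; x along the blade to its tip. Black handle block 36 (x) x 20 (y) x 50 mm (z). Steel blade 20 mm wide to x 128 mm; 2.5 mm thick at the tip, rising 1 mm in 9 mm over the last 80 mm to 11.4 mm. It touches both plates 22 to 41 mm past the mouth point.
- gauge_tip (a point): Middle of the blade's tip edge, on its underside: 128 mm along x from the gauge's origin. Axes as the gauge.
- gauge_grip (a point): Where to grip: in the middle of the handle block, 32 mm above its underside, fingers closing along the gauge's y on the 20 mm width.
- bowl: Bystander: black tint bowl, 110 mm across, 50 mm high. Origin centre of underside.
- jar: Bystander: white lidded jar, 68 mm across, 55 mm high. Origin centre of underside.
- flask: Bystander: white bottle, 52 mm across, 130 mm high. Origin centre of underside.
There are look-alikes about, which are no part of the job. Of the things that look like the gauge, take the one that is farthest to the robot's left at the start.

How it is judged:
By the outcome, as a careful person would: the job done as asked, in the order asked, and still so for the second after the job is handed in, while the arm keeps its last pose, push and grip.
It also fails if it takes over 56 s, if anything falls off the work surface, if the arm or the gripper's body presses on something with over 40 N, if the wrist force passes 120 N, or if a joint passes its speed limit or range.

## Robot

A 6-joint arm with a two-finger parallel gripper is mounted at the origin on the work surface. World frame = base frame: x ahead of the robot, y to its left, z up, the work surface at z = 0. Lengths are in mm, angles in rad, forces in N, time in s.
With the tool pointing down it reaches from about 300 to 775 mm from the base axis. Payload 14.6 kg.
Tool frame: the origin (TCP) lies at the very end of the fingers, on their centre line; the grasp point (between the pads) lies 19 mm behind it (grip_point_offset is the distance from the TCP to the grasp point, in mm); z points along the fingers, y is the line along which they close (so a half turn about z gives the same grasp; the last joint's range is limited). The gripper opens to 94 mm and grips with 3 to 60 N. Pads are 16 mm wide; open, the fingers measure 119 mm over their backs; the gripper's body (75 mm by 177 mm) begins 78 mm behind the grasp point.
Start: joints at [-1.402, 0.3, 1.521, -0, 1.321, -0.067], TCP at [128.485, -534.772, 205.446] pointing down, gripper open.
Joint ranges: [-3.03, 3.03], [-0.79, 2.21], [0.23, 2.52], [-1.04, 4.18], [0, 3.07], [-2.55, 2.55]. Speed limits (rad/s): [2.22, 2.22, 2.57, 3.14, 3.14, 3.14].

## Interface

Orientations are given as [roll, pitch, yaw] about the fixed x, y, z axes, in that order (R = Rz(yaw) Ry(pitch) Rx(roll)).
In Python, from cell import read_state, camera, camera_info, sign_off, grip_point_offset gives the robot as it stands.
- The arm moves only by the shell command python3 -m handwheel 'ROWS' [FORCE]. ROWS is text: rows parted by semicolons, each of 5 numbers parted by spaces: the shift along the world's x, y, z in units of 40 mm (1.0 is 40 mm), then the turn about the world's z in units of 5 degrees (1.0 is 5 degrees), then the closure, from 0 (fully open) to 1 (shut). In form: dx dy dz yaw gripper; .... A call has 1 to 12 rows; each row shifts and turns the commanded pose from where the row before left it; what a row does not reach is not made up. A row lasts 1/12 s, in which the tool goes at most 41.7 mm and 7.16 degrees, less where a joint would pass 70% of its speed; a pose out of reach is approached as far as the arm can. A call is refused whole if a number of a shift passes 1 or a number of a turn 1, either way. A call with a gripper value outside its range is refused whole. The fingers move at their own pace and stop on an object; FORCE is the grip in N (left out, the last holds). Time passes only in rows, so rows that do not move let the fingers close. It gives the time, the measured TCP pose, the force, the opening and the grip force at its end, in the units of the state.
- read_state(): the state, without advancing time (a new reading comes with each control period).
- camera(name): name is "side" or "top" or "wrist"; returns (picture, depth): 420x560x3 uint8, red, green, blue; 420x560 float32, mm along the optical axis (not along the pixel's ray), 0 where there is no reading.
- camera_info(name): a dict with "intrinsics" (3x3 intrinsics, pixels), "world_from_camera" (4x4, takes a point from camera to world coordinates). Camera axes: x right, y down, z forward; pixel columns grow to the right and rows downward; lengths in mm; the calibration is good to about 2 mm. A picture is of the moment at which its call begins: read the wrist's pose just before it. camera_info takes no time and is no camera call; for the wrist camera it gives the pose at the moment of the call.
- sign_off(): hands the job in; it is judged then, once.
The state is a dict: "clock": time; "joints": joint angles; "qd": joint speeds; "effort": joint torques, N m; "eef_pos": TCP position; "eef_rot": TCP orientation; "wrist_force": force on the tool from outside, world axes, zero at the start; "moment": the same for the moment, N m; "finger_gap": finger opening in mm; "finger_force": force on a finger pad.
Only numpy, scipy, OpenCV 4.12 (cv2) and the standard library are available. Lean on these libraries where they do the work, as an engineer would, in place of code of your own. Each camera call takes 0.05 s, during which the arm holds its last target. There are 200 camera calls.

## Working session

There is one attempt and no reset: what is moved stays moved. The work goes in short steps, Python scripts to look and compute and a shell command to move; the robot and the scene stay as the last step left them, time stands still between calls to the robot, and variables do not carry over. Pictures are saved under pics/ and viewed, at most 10 in all, crops included, and the job is handed in when it is done.

```bash
mkdir -p pics; ls; cat > h.py <<'E'
import numpy as np,cv2
from cell import *
def shot(n,f=None):
    info=camera_info(n); p,d=camera(n)
    if f: cv2.imwrite('pics/'+f,p[:,:,::-1])
    return p,d,np.array(info['intrinsics']),np.array(info['world_from_camera'])
def cloud(d,K,T):
    v,u=np.mgrid[:d.shape[0],:d.shape[1]]
    P=np.stack([(u-K[0,2])/K[0,0]*d,(v-K[1,2])/K[1,1]*d,d],-1)
    return P@T[:3,:3].T+T[:3,3]
E
python3 - <<'E'
from h import *
for n in('top','side'):
    p,d,K,T=shot(n,n+'0.png'); np.savez(n+'0.npz',p=p,d=d,K=K,T=T); print(n,K.tolist(),T.round(3).tolist())
print(read_state(),grip_point_offset)
E
```

```text
pics
top [[490.79736794947155, 0.0, 281.6628728962584], [0.0, 490.79736794947155, 215.1715656918241], [0.0, 0.0, 1.0]] [[-0.001, -0.998, 0.068, 414.257], [-1.0, 0.002, 0.016, -126.159], [-0.017, -0.067, -0.998, 1452.825], [0.0, 0.0, 0.0, 1.0]]
side [[523.629943374621, 0.0, 281.73149663403194], [0.0, 523.629943374621, 206.64817462819192], [0.0, 0.0, 1.0]] [[-0.849, -0.308, 0.43, -164.483], [-0.528, 0.465, -0.71, 950.023], [0.019, -0.83, -0.557, 963.861], [0.0, 0.0, 0.0, 1.0]]
{'clock': 0.1, 'joints': array([-1.40160281e+00,  3.00420339e-01,  1.52149360e+00, -1.61220241e-05,
        1.32073121e+00, -6.66060134e-02]), 'qd': array([-0.00023755, -0.00144495, -0.00223636,  0.00122111,  0.0008513 ,
        0.00115967]), 'effort': array([ 2.09831669e-03, -5.32641041e+01, -3.53282082e+01,  7.10053300e-02,
        2.34618987e-02, -5.59415400e-05]), 'eef_pos': array([ 128.44153436, -534.55133735,  204.95118817]), 'eef_rot': array([-3.14054145e+00, -5.44690858e-05,  2.35803502e-01]), 'wrist_force': array([-0.14190534,  0.02802955, -0.21875287]), 'moment': array([ 0.02092885, -0.00639373,  0.01326682]), 'finger_force': 0.0, 'finger_gap': 94.07884318436106} 18.8
```

View pics/top0.png

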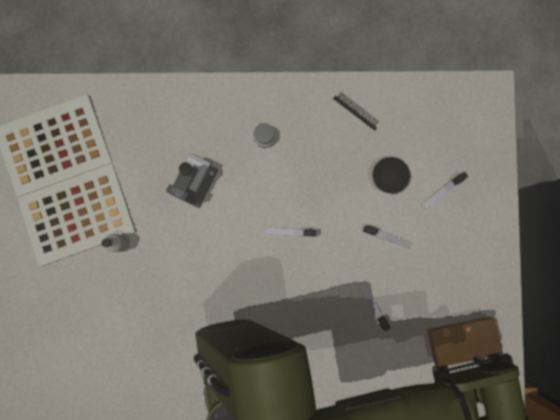

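View pics/side0.png

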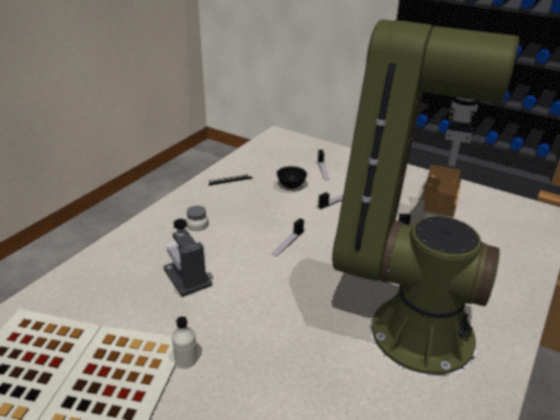

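The top view has four gauge look-alikes: (292,232), (387,237), (445,190) and (381,315). Image left is the robot's left (+y), so (292,232) fits. Its handle is at (312,232) and its tip at (266,232). The press is at (195,180), and the bowl, jar and bottle are at (391,175), (265,135) and (115,242). I'll confirm with an enlarged crop.

```bash
python3 - <<'E'
from h import *
t=np.load('top0.npz');s=np.load('side0.npz')
a=cv2.resize(t['p'][135:265,150:350],(800,520),interpolation=3)
b=cv2.resize(s['p'][190:310,150:320],(800,565),interpolation=3)
cv2.imwrite('pics/c1.png',a[:,:,::-1]);cv2.imwrite('pics/c2.png',b[:,:,::-1])
W=cloud(t['d'],t['K'],t['T'])
for u,v in[(312,232),(270,232),(195,180),(188,168),(265,135),(391,175),(115,242),(381,320)]: print(u,v,W[v,u].round(1))
# gauge handle / blade
v,u=np.mgrid[:420,:560]
m=(u>255)&(u<330)&(v>215)&(v<245)
h=m&(W[...,2]>35); print('handle',h.sum(),W[h].mean(0),W[h].max(0),W[h].min(0))
b=m&(t['p'].min(-1)>0)
W2=cloud(s['d'],s['K'],s['T'])
r=(np.abs(W2[...,0]-380)<70)&(W2[...,1]>-230)&(W2[...,1]<-60)
hh=r&(W2[...,2]>25)&(W2[...,2]<60);print('side handle',hh.sum(),W2[hh].mean(0),W2[hh].max(0),W2[hh].min(0))
m=(u>160)&(u<230)&(v>145)&(v<215)
for lo,hi in((8,30),(60,100),(120,150),(165,190)):
    q=m&(W[...,2]>lo)&(W[...,2]<hi); 
    if q.sum()>4: print(lo,q.sum(),W[q].mean(0),cv2.minAreaRect(W[q][:,:2].astype(np.float32)))
E
```

```text
312 232 [ 460.9 -189.7   48.3]
270 232 [462.4 -68.    8.6]
195 180 [606.7 140.3  84.9]
188 168 [624.9 140.3 180.9]
265 135 [741.1 -55.3  54.8]
391 175 [ 630.1 -425.5    9.3]
115 242 [432.5 359.3  95.4]
381 320 [ 213.4 -381.5   54.6]
handle 93 [ 455.4073905  -178.40237547  139.79208234] [ 469.57385796 -126.15921635 1452.82526236] [ 414.2570007  -198.42173765   38.05123891]
side handle 12 [ 448.9114105  -179.03768756   38.50123403] [ 449.96124138 -166.63405547   48.92740056] [ 447.71318586 -188.69008281   25.96280065]
8 416 [596.39057831 129.84355567  17.1210287 ] ((617.995361328125, 147.62289428710938), (178.67617797851562, 201.891845703125), 87.75759887695312)
60 473 [628.21488667 134.37211809  81.91005811] ((612.6310424804688, 155.42124938964844), (62.046993255615234, 128.01953125), 63.38679885864258)
120 491 [583.73388433 166.0622017  140.48131374] ((596.010498046875, 167.22122192382812), (60.941978454589844, 94.49816131591797), 68.81197357177734)
165 151 [623.60042882 149.31339506 178.85943084] ((623.6973266601562, 149.28956604003906), (33.95417785644531, 34.25686264038086), 64.68309020996094)
```

View pics/c1.png

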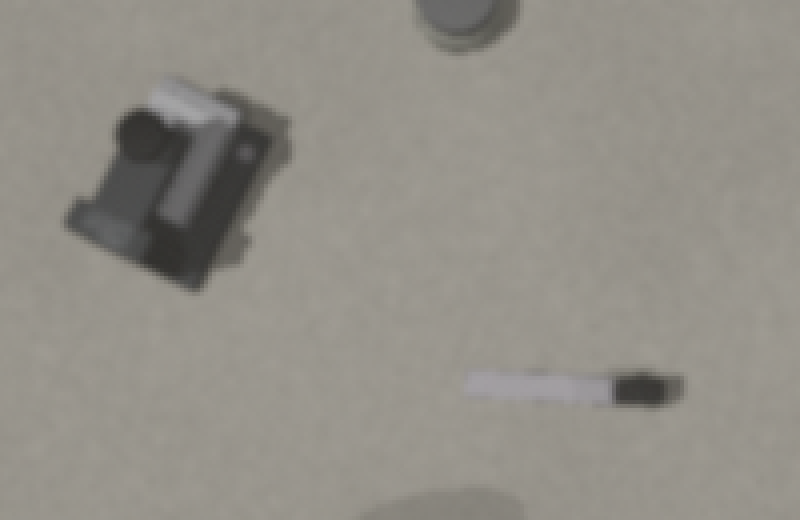

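View pics/c2.png

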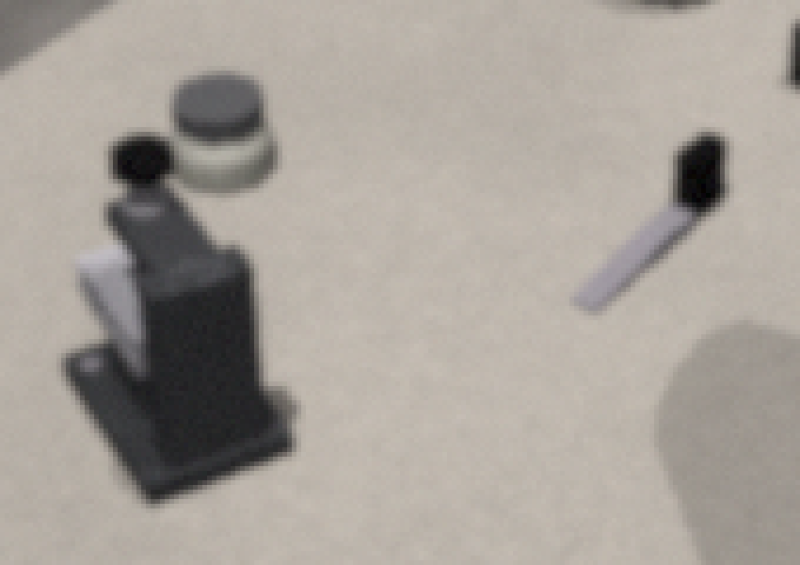

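Confirmed: the left-most gauge (crop 1: black handle at (640,390), blade tip at (470,385)) points along +y. The press column (crop 1: (130,230)) is on the robot's side, so the mouth faces away from the robot. I'll go above the plunger with the gripper closed.

```bash
python3 -m handwheel '.58 .8 .3 1 1;.58 .8 .3 1 1;.58 .8 .3 1 1;.58 .8 .3 1 1;.58 .8 .3 1 1;.58 .8 .3 1 1;.58 .8 .3 1 1;.58 .8 0 1 1;.58 .8 0 1 1;.58 .8 0 1 1;.58 .8 0 1 1;.58 .8 0 1 1'
python3 -m handwheel '.58 .8 0 1 1;.58 .8 0 1 1;.58 .8 0 1 1;.58 .8 0 0 1;.58 .8 0 0 1;.58 .8 0 0 1;.58 .8 0 0 1;0 0 0 0 1;0 0 0 0 1'
python3 - <<'E'
from h import *
p,d,K,T=shot('wrist','w1.png'); np.savez('w1.npz',p=p,d=d,K=K,T=T); print(T.round(3).tolist());s=read_state();print(s['eef_pos'],s['eef_rot'])
E
```

```text
clock: 1.1
eef_pos: [407.5, -148.8, 289.4]
eef_rot: [3.142, 0.0, 1.287]
wrist_force: [0.4, -1.4, 0.6]
finger_gap: 17.6
finger_force: 0.0
clock: 1.85
eef_pos: [569.5, 74.6, 288.1]
eef_rot: [-3.139, 0.0, 1.547]
wrist_force: [-0.4, 0.3, 0.4]
finger_gap: 0.4
finger_force: 0.0
[[1.0, -0.022, -0.009, 571.85], [-0.023, -0.966, -0.257, 148.75], [-0.003, 0.257, -0.966, 467.778], [0.0, 0.0, 0.0, 1.0]]
[569.10628316  73.44522581 288.66178077] [-3.14012517e+00  3.04607458e-04  1.54582905e+00]
```

View pics/w1.png

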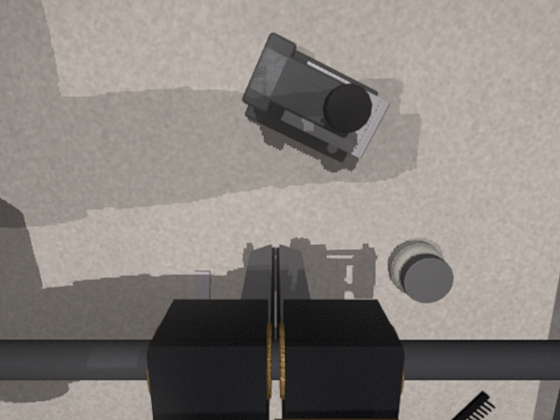

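The wrist view shows the plunger head at (347,107), the column at (268,72) and the upper plate's lip at about (375,135). Next I'll measure the axis.

```bash
python3 - <<'E'
from h import *
t=np.load('w1.npz');W=cloud(t['d'],t['K'],t['T']);v,u=np.mgrid[:420,:560]
m=(u>230)&(u<400)&(v>20)&(v<180)
for lo,hi in((170,190),(135,148),(70,95),(10,24)):
    q=(m&(W[...,2]>lo)&(W[...,2]<hi)).astype(np.uint8);q=cv2.morphologyEx(q,cv2.MORPH_OPEN,np.ones((3,3),np.uint8))
    P=W[q>0]; r=cv2.minAreaRect(P[:,:2].astype(np.float32)); print(lo,len(P),np.median(P[:,2]),P.mean(0).round(1),r, cv2.minEnclosingCircle(P[:,:2].astype(np.float32)))
    print(cv2.boxPoints(r).round(1).tolist())
E
```

```text
170 1896 180.15677957435594 [624.7 150.6 180. ] ((625.2869873046875, 150.23019409179688), (34.44941711425781, 35.25745391845703), 87.971435546875) ((625.474853515625, 150.4263153076172), 18.02507781982422)
[[607.0999755859375, 133.60000610351562], [642.2999877929688, 132.39999389648438], [643.5, 166.8000030517578], [608.2999877929688, 168.10000610351562]]
135 4901 142.19259013117693 [583.5 170.9 142.1] ((597.547119140625, 164.4505157470703), (59.638160705566406, 93.47476196289062), 63.73978042602539) ((595.9283447265625, 165.48443603515625), 51.97802734375)
[[542.4000244140625, 158.39999389648438], [626.2999877929688, 117.0], [652.7000122070312, 170.5], [568.7999877929688, 211.89999389648438]]
70 1838 84.77966896440427 [639.3 131.9  84.1] ((630.6624755859375, 147.91189575195312), (60.04155731201172, 91.37220001220703), 63.37285232543945) ((630.7630004882812, 148.0460662841797), 53.73387145996094)
[[576.4000244140625, 141.60000610351562], [658.0, 100.5999984741211], [685.0, 154.3000030517578], [603.2999877929688, 195.1999969482422]]
10 1903 18.1719731304604 [602.7 141.7  18.2] ((612.0625, 157.26666259765625), (90.01016235351562, 129.55038452148438), 63.524192810058594) ((612.2947387695312, 155.9786376953125), 76.38324737548828)
[[534.0, 145.89999389648438], [650.0, 88.0999984741211], [690.0999755859375, 168.6999969482422], [574.0999755859375, 226.39999389648438]]
```

```bash
python3 -m handwheel '.467 .645 0 0 1;.467 .645 0 0 1;.467 .645 0 0 1;0 0 -.83 0 1;0 0 -.83 0 1;0 0 -.83 0 1;0 0 0 0 1;0 0 0 0 1'
python3 -m handwheel '0 0 -.1 0 1;0 0 -.1 0 1;0 0 -.05 0 1;0 0 -.05 0 1;0 0 0 0 1;0 0 0 0 1;0 0 0 0 1'
```

```text
clock: 2.57
eef_pos: [624.8, 149.4, 190.0]
eef_rot: [-3.14, 0.0, 1.544]
wrist_force: [0.6, -0.8, 1.0]
finger_gap: 0.4
finger_force: 0.0
clock: 3.15
eef_pos: [625.6, 150.5, 178.6]
eef_rot: [3.14, -0.0, 1.545]
wrist_force: [0.2, -1.2, 3.4]
finger_gap: 0.3
finger_force: 1.8
```

```bash
python3 -m handwheel '0 0 -.05 0 1;0 0 -.05 0 1;0 0 0 0 1;0 0 0 0 1;0 0 0 0 1'
python3 -m handwheel '0 0 -.025 0 1;0 0 0 0 1;0 0 0 0 1;0 0 0 0 1;0 0 0 0 1'
```

```text
clock: 3.57
eef_pos: [625.8, 150.6, 176.2]
eef_rot: [3.139, -0.0, 1.545]
wrist_force: [-4.9, -2.8, 17.4]
finger_gap: 0.4
finger_force: 8.8
clock: 3.98
eef_pos: [625.9, 150.6, 176.1]
eef_rot: [3.138, -0.0, 1.545]
wrist_force: [-7.6, -3.4, 23.8]
finger_gap: 0.7
finger_force: 12.0
```

```bash
python3 -m handwheel '0 0 .1 0 1;0 0 .1 0 1;0 0 .1 0 1;0 0 .1 0 1;0 0 .1 0 1;0 0 0 0 1;0 0 .9 0 1;0 0 .9 0 1;0 0 .6 0 1'
python3 -m handwheel '-.426 -.85 0 0 0;-.426 -.85 0 0 0;-.426 -.85 0 0 0;-.426 -.85 0 0 0;-.426 -.85 0 0 0;-.426 -.85 0 0 0;-.426 -.85 0 0 0;-.426 -.85 0 0 0;-.426 -.85 0 0 0;-.426 -.85 0 0 0;0 0 0 0 0;0 0 0 0 0'
python3 - <<'E'
from h import *
s=read_state();p,d,K,T=shot('wrist','w2.png'); np.savez('w2.npz',p=p,d=d,K=K,T=T); print(s['eef_pos'],s['eef_rot'])
W=cloud(d,K,T);v,u=np.mgrid[:420,:560]
near=(np.abs(W[...,0]-460)<45)&(W[...,1]>-240)&(W[...,1]<-30)
h=near&(W[...,2]>44)&(W[...,2]<56)
g=p.astype(int).max(-1)
b=near&(W[...,2]>1.5)&(W[...,2]<14)
for q in(h,b):
    q=cv2.morphologyEx(q.astype(np.uint8),cv2.MORPH_OPEN,np.ones((3,3),np.uint8))>0
    P=W[q];
    if len(P): r=cv2.minAreaRect(P[:,:2].astype(np.float32));print(len(P),P.mean(0).round(1),r,cv2.boxPoints(r).round(1).tolist())
E
```

```text
clock: 4.73
eef_pos: [625.4, 150.7, 292.0]
eef_rot: [3.139, -0.001, 1.545]
wrist_force: [0.1, -0.7, 0.3]
finger_gap: 0.6
finger_force: 0.0
clock: 5.73
eef_pos: [454.2, -190.6, 288.8]
eef_rot: [-3.142, -0.0, 1.542]
wrist_force: [-0.3, 0.7, -0.1]
finger_gap: 76.9
finger_force: 0.0
[ 454.24775331 -190.62793419  288.8048897 ] [-3.14155955e+00 -1.17450106e-04  1.54165345e+00]
559 [ 460.4 -181.6   50. ] ((460.6094665527344, -182.3719940185547), (35.669471740722656, 19.237293243408203), 88.22799682617188) [[450.3999938964844, -199.89999389648438], [469.70001220703125, -200.5], [470.79998779296875, -164.8000030517578], [451.5, -164.1999969482422]]
1623 [ 464.9 -108.2    8.4] ((464.90374755859375, -109.72976684570312), (110.06730651855469, 20.011695861816406), 86.5600814819336) [[451.6000061035156, -164.10000610351562], [471.6000061035156, -165.3000030517578], [478.20001220703125, -55.400001525878906], [458.20001220703125, -54.20000076293945]]
```

View pics/w2.png

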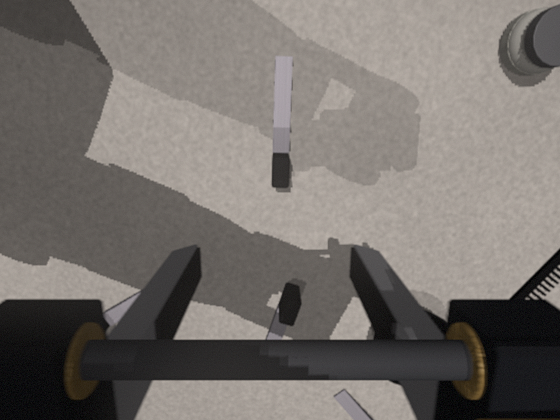

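The gauge is clear in the wrist view, with its handle at (281,170) and its tip at (283,58); its yaw is 86.6°. I'll align and descend.

```bash
python3 -m handwheel '.15 .325 -.5 -.35 0;0 0 -.9 0 0;0 0 -.9 0 0;0 0 -.9 0 0;0 0 -.9 0 0;0 0 -.9 0 0;0 0 -.4 0 0;0 0 0 0 0;0 0 0 0 0;0 0 0 0 0'
```

```text
clock: 6.62
eef_pos: [462.0, -176.1, 74.3]
eef_rot: [3.14, 0.001, 1.515]
wrist_force: [0.5, -0.6, 0.9]
finger_gap: 93.9
finger_force: 0.0
```

```bash
python3 -m handwheel '-.02 0 -.7 0 0;0 0 -.7 0 0;0 0 -.13 0 .5;0 0 0 0 1;0 0 0 0 1;0 0 0 0 1;0 0 0 0 1;0 0 0 0 1;0 0 0 0 1;0 0 0 0 1;0 0 0 0 1' 40
```

```text
clock: 7.53
eef_pos: [460.2, -176.4, 11.8]
eef_rot: [3.141, 0.0, 1.514]
wrist_force: [-0.4, 0.3, 0.3]
finger_gap: 37.3
finger_force: 0.0
```

```bash
python3 -m handwheel '0 0 0 0 1;0 0 0 0 1;0 0 0 0 1;0 0 0 0 1;0 0 0 0 1' 40; python3 -m handwheel '0 0 .5 0 1;0 0 .9 0 1;0 0 .9 0 1;0 0 .9 0 1;0 0 0 0 1'
```

```text
clock: 7.95
eef_pos: [460.1, -176.4, 11.6]
eef_rot: [-3.142, -0.0, 1.514]
wrist_force: [-0.5, 0.0, 0.3]
finger_gap: 20.0
finger_force: 40.0
clock: 8.37
eef_pos: [462.5, -177.4, 146.0]
eef_rot: [3.133, 0.004, 1.514]
wrist_force: [0.6, -0.4, -0.3]
finger_gap: 20.0
finger_force: 40.0
```

```bash
python3 -m handwheel '.93 .24 0 1 1;.93 .24 0 1 1;.93 .24 0 1 1;.93 .24 0 1 1;.93 .24 0 1 1;.93 .24 0 1 1;.93 .24 0 1 1;.93 .24 0 1 1;0 .2 0 1 1;0 .2 0 1 1;0 .2 0 1 1;0 .2 0 1 1'
python3 -m handwheel '0 .5 0 1 1;0 .5 -.2 .37 1;.3 .5 -.2 0 1;.3 .5 -.2 0 1;.1 .5 -.1 0 1;.1 .2 0 0 1;0 0 0 0 1;0 0 0 0 1;0 0 0 0 1'
python3 -c "
from cell import *
s=read_state();print(s['joints'],s['eef_pos'],s['eef_rot'])"
```

```text
clock: 9.37
eef_pos: [754.0, -68.2, 138.1]
eef_rot: [-3.141, -0.002, 2.557]
wrist_force: [0.5, -0.7, -0.6]
finger_gap: 19.7
finger_force: 40.0
clock: 10.12
eef_pos: [786.1, 37.9, 112.1]
eef_rot: [-3.142, 0.0, 2.671]
wrist_force: [-0.7, -0.2, -1.0]
finger_gap: 19.9
finger_force: 40.0
[ 1.75925653e-03  9.49474204e-01  7.21392258e-01 -2.26045748e-04
  1.47034135e+00 -1.09846534e+00] [786.13491203  37.92220347 112.09431946] [-3.14156745e+00  4.45031839e-04  2.67104355e+00]
```

```bash
python3 -m handwheel '.05 .4 0 .11 1;.05 .37 0 0 1;0 0 0 0 1;0 0 0 0 1;0 0 0 0 1'
python3 - <<'E'
from h import *
s=read_state();p,d,K,T=shot('wrist','w3.png'); np.savez('w3.npz',p=p,d=d,K=K,T=T); print(s['eef_pos'],s['eef_rot'],s['joints'])
W=cloud(d,K,T)
O=np.array([625.4,150.6]);D=np.array([-.8957,.4446]);N=np.array([-.4446,-.8957])
X=(W[...,:2]-O)@D;Y=(W[...,:2]-O)@N
e=s['eef_pos'][:2]-O;print('tcp',e@D,e@N)
q=(X<-52)&(X>-160)&(abs(Y)<30)&(W[...,2]>95)&(W[...,2]<125)
for a in range(-160,-50,10):
    k=q&(X>=a)&(X<a+10)
    if k.sum()>10: print(a,k.sum(),X[k].max().round(1),Y[k].min().round(1),Y[k].max().round(1),np.median(W[...,2][k]).round(1))
for nm,lo,hi in(('head',170,190),('arm',135,148),('plate',72,95)):
    k=(X>-58)&(X<80)&(abs(Y)<40)&(W[...,2]>lo)&(W[...,2]<hi)
    print(nm,k.sum(),[np.percentile(A[k],[1,50,99]).round(1).tolist() for A in(X,Y,W[...,2])])
E
```

```text
clock: 10.53
eef_pos: [790.1, 70.3, 111.7]
eef_rot: [-3.141, 0.0, 2.682]
wrist_force: [-0.6, -0.2, -1.0]
finger_gap: 19.5
finger_force: 40.0
[790.13715649  70.26695409 111.73984863] [-3.14149065e+00  7.59601264e-05  2.68196177e+00] [ 4.25843962e-02  9.70191298e-01  6.85185122e-01 -1.26428119e-04
  1.48619876e+00 -1.06857036e+00]
tcp -183.27114327896263 -1.2878305527148712
-160 790 -150.0 -11.1 8.3 111.8
-150 826 -140.1 -11.4 8.7 111.8
-140 881 -130.1 -11.3 8.6 111.1
-130 899 -120.0 -11.2 8.6 110.0
-120 897 -110.3 -11.1 8.5 108.8
-110 944 -100.0 -11.5 8.4 107.7
-100 985 -90.0 -11.3 8.3 106.6
-90 979 -80.0 -11.2 8.3 105.5
-80 990 -70.0 -11.2 8.2 104.4
-70 914 -60.8 -11.5 8.6 103.3Traceback (most recent call last):
  File "<stdin>", line 13, in <module>
    return _quantile_unchecked(
        a, q, axis, out, overwrite_input, method, keepdims, weights)
    return _ureduce(a,
                    func=_quantile_ureduce_func,
    ...<5 lines>...
                    overwrite_input=overwrite_input,
                    method=method)
    r = func(a, **kwargs)
    result = _quantile(arr,
                       quantiles=q,
    ...<2 lines>...
                       out=out,
                       weights=wgt)
    slices_having_nans = np.isnan(arr[-1, ...])
                                  ~~~^^^^^^^^^
IndexError: index -1 is out of bounds for axis 0 with size 0
```

View pics/w3.png

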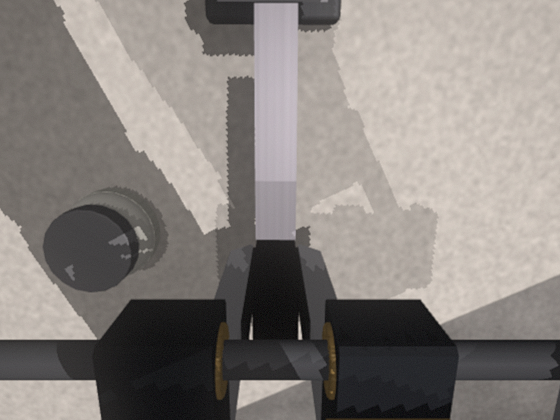

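The blade in the wrist view (255–298 px wide, cut off by the frame at the top) is straight and parallel to the press axis. It's 1.3 mm off to the side, so I'll correct that, lower to mouth height, then enter slowly.

```bash
cat > st.py <<'E'
from h import *
O=np.array([625.4,150.6]);D=np.array([-.8957,.4446]);N=np.array([-.4446,-.8957])
s=read_state();e=s['eef_pos'][:2]-O;f=s['wrist_force']
print('X %.1f tip %.1f Y %.2f z %.2f under %.2f yaw %.2f  F x %.1f y %.1f z %.1f M'%(e@D,e@D+122,e@N,s['eef_pos'][2],s['eef_pos'][2]-11.6,np.degrees(s['eef_rot'][2]),f[:2]@D,f[:2]@N,f[2]),s['moment'].round(2),s['clock'],s['finger_gap'])
E
python3 -m handwheel '-.015 -.03 -.4 0 1;0 0 -.32 0 1;0 0 0 0 1;0 0 0 0 1;0 0 0 0 1;0 0 0 0 1'; python3 st.py
```

```text
clock: 11.08
eef_pos: [789.9, 68.9, 84.0]
eef_rot: [3.141, 0.001, 2.682]
wrist_force: [-0.4, -0.9, -1.8]
finger_gap: 20.1
finger_force: 40.0
X -183.7 tip -61.7 Y 0.04 z 83.95 under 72.35 yaw 153.65  F x -0.1 y 1.0 z -1.8 M [-0.02 -0.09 -0.  ] 11.0833 20.09514506218385
```

```bash
python3 -m handwheel '0 0 0 0 1;0 0 0 0 1' >/dev/null; python3 st.py;python3 - <<'E'
from h import *
p,d,K,T=shot('side');cv2.imwrite('pics/s3.png',cv2.resize(p[190:310,130:300],(800,565),interpolation=3)[:,:,::-1])
E
```

```text
X -183.5 tip -61.5 Y 0.05 z 83.59 under 71.99 yaw 153.65  F x 0.7 y 0.4 z -1.4 M [ 0.01 -0.16  0.02] 11.25 19.931065594507537
```

View pics/s3.png

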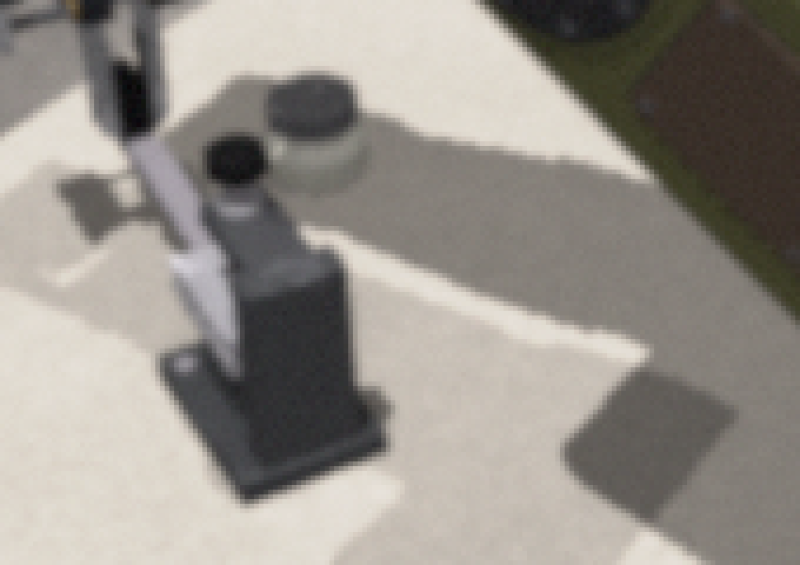

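The side crop shows the blade in line with the mouth, with its tip at about (195,240). I'm starting the insertion.

```bash
python3 -m handwheel '-.187 .0925 -.015 0 1;-.187 .0925 0 0 1;0 0 0 0 1;0 0 0 0 1;0 0 0 0 1' >/dev/null; python3 st.py
python3 -m handwheel '-.187 .0925 0 0 1;0 0 0 0 1;0 0 0 0 1;0 0 0 0 1' >/dev/null; python3 st.py
python3 -m handwheel '-.09 .0445 0 0 1;0 0 0 0 1;0 0 0 0 1' >/dev/null; python3 st.py
```

```text
X -167.1 tip -45.1 Y 0.20 z 82.67 under 71.07 yaw 153.64  F x -0.5 y 0.3 z -1.9 M [-0.06 -0.15 -0.02] 11.7167 20.00033996983486
X -158.7 tip -36.7 Y 0.27 z 82.40 under 70.80 yaw 153.64  F x -0.3 y -0.2 z -1.3 M [-0.01 -0.19 -0.02] 12.05 19.65943043464274
X -154.2 tip -32.2 Y 0.17 z 82.39 under 70.79 yaw 153.65  F x -0.0 y -0.5 z -0.8 M [ 0.01 -0.17  0.04] 12.3 19.8846140476955
```

```bash
for i in 1; do :; done
python3 -m handwheel '0 0 -.01 0 1;0 0 0 0 1;0 0 0 0 1' >/dev/null; python3 st.py
python3 -m handwheel '0 0 -.01 0 1;0 0 0 0 1;0 0 0 0 1' >/dev/null; python3 st.py
python3 -m handwheel '0 0 -.01 0 1;0 0 0 0 1;0 0 0 0 1' >/dev/null; python3 st.py
```

```text
X -154.3 tip -32.3 Y 0.22 z 81.90 under 70.30 yaw 153.65  F x 0.2 y 0.1 z -0.3 M [ 0.   -0.2  -0.01] 12.55 19.58471642230551
X -154.3 tip -32.3 Y 0.20 z 81.49 under 69.89 yaw 153.65  F x 0.5 y 0.3 z -1.1 M [-0.03 -0.17  0.04] 12.8 19.969083784501578
X -154.3 tip -32.3 Y 0.16 z 81.26 under 69.66 yaw 153.65  F x 0.6 y -0.6 z -0.7 M [ 0.08 -0.1  -0.05] 13.05 19.74544783157667
```

```bash
python3 -m handwheel '0 0 -.01 0 1;0 0 0 0 1;0 0 0 0 1' >/dev/null; python3 st.py
python3 -m handwheel '0 0 -.008 0 1;0 0 0 0 1;0 0 0 0 1' >/dev/null; python3 st.py
python3 -m handwheel '0 0 0 0 1;0 0 0 0 1' >/dev/null; python3 st.py
```

```text
X -154.4 tip -32.4 Y 0.18 z 80.99 under 69.39 yaw 153.65  F x -0.3 y 0.4 z 0.1 M [ 0.03  0.02 -0.01] 13.3 19.812654507564385
X -154.4 tip -32.4 Y 0.17 z 80.77 under 69.17 yaw 153.65  F x -0.4 y -0.7 z 2.4 M [0.22 0.13 0.03] 13.55 19.942349038337778
X -154.4 tip -32.4 Y 0.16 z 80.71 under 69.11 yaw 153.65  F x -0.3 y 0.4 z 3.6 M [ 0.15  0.19 -0.  ] 13.7167 20.006622425180918
```

```bash
python3 -m handwheel '-.1 .05 .005 0 1;0 0 0 0 1;0 0 0 0 1' >/dev/null; python3 st.py
python3 -m handwheel '-.1 .05 0 0 1;0 0 0 0 1;0 0 0 0 1' >/dev/null; python3 st.py
python3 -m handwheel '-.1 .05 0 0 1;0 0 0 0 1;0 0 0 0 1' >/dev/null; python3 st.py
```

```text
X -149.4 tip -27.4 Y 0.16 z 80.65 under 69.05 yaw 153.66  F x 0.8 y 1.4 z 3.2 M [0.22 0.49 0.08] 13.9667 19.718528642320944
X -144.8 tip -22.8 Y 0.10 z 80.59 under 68.99 yaw 153.67  F x 0.9 y -0.2 z 4.0 M [0.34 0.73 0.03] 14.2167 19.776733906111538
X -140.4 tip -18.4 Y 0.09 z 80.56 under 68.96 yaw 153.67  F x 2.3 y 0.7 z 4.0 M [0.3  0.65 0.03] 14.4667 19.907049892518025
```

```bash
python3 -m handwheel '0 0 .006 0 1;0 0 0 0 1;0 0 0 0 1' >/dev/null; python3 st.py
python3 -m handwheel '-.045 .022 0 0 1;-.045 .022 0 0 1' >/dev/null; python3 st.py
python3 -m handwheel '0 0 0 0 1;0 0 0 0 1;0 0 0 0 1' >/dev/null; python3 st.py
```

```text
X -140.6 tip -18.6 Y 0.13 z 80.59 under 68.99 yaw 153.66  F x 3.9 y 1.0 z 3.4 M [0.46 0.81 0.04] 14.7167 19.87494877105087
X -137.3 tip -15.3 Y 0.29 z 81.00 under 69.40 yaw 153.63  F x -2.4 y 0.7 z 2.5 M [-0.07 -0.36 -0.03] 14.8833 19.59188598521017
X -136.9 tip -14.9 Y 0.23 z 80.85 under 69.25 yaw 153.65  F x -1.2 y -0.1 z 2.7 M [ 0.03  0.02 -0.02] 15.1333 19.69252377364158
```

```bash
for k in 1; do python3 -m handwheel '-.045 .022 0 0 1;-.045 .022 0 0 1' >/dev/null; python3 st.py;done
python3 -m handwheel '-.045 .022 0 0 1;-.045 .022 0 0 1' >/dev/null; python3 st.py
python3 -m handwheel '0 0 0 0 1;0 0 0 0 1' >/dev/null; python3 st.py
```

```text
X -133.1 tip -11.1 Y 0.30 z 80.96 under 69.36 yaw 153.63  F x -2.1 y 0.6 z 3.1 M [-0.12 -0.52 -0.01] 15.3 19.699401007030634
X -128.9 tip -6.9 Y 0.28 z 80.97 under 69.37 yaw 153.64  F x -3.9 y -0.0 z 1.8 M [-0.22 -0.66 -0.04] 15.4667 19.992912730255362
X -128.5 tip -6.5 Y 0.24 z 80.76 under 69.16 yaw 153.66  F x -0.4 y 0.2 z 2.4 M [ 0.02 -0.02  0.  ] 15.6333 19.98442903880178
```

```bash
cat > lift.py <<'E'
from h import *
O=np.array([625.4,150.6])
def hz(p,d,K,T):
    W=cloud(d,K,T);r=np.hypot(*(W[...,:2]-O).transpose(2,0,1))
    k=(r<13)&(W[...,2]>172)&(W[...,2]<192);return k.sum(),W[...,2][k].mean().round(2),np.median(W[...,2][k]).round(2)
for n in('side','top'):
    t=np.load(n+'0.npz');print(n,hz(t['p'],t['d'],t['K'],t['T']),hz(*shot(n)))
E
python3 -m handwheel '-.045 .022 0 0 1;-.045 .022 0 0 1' >/dev/null; python3 st.py
python3 lift.py;python3 st.py
```

```text
X -125.1 tip -3.1 Y 0.31 z 81.00 under 69.40 yaw 153.64  F x -4.9 y 0.4 z 1.0 M [-0.29 -0.89  0.04] 15.8 19.73245114588743
side (np.int64(46), np.float64(178.53), np.float64(178.77)) (np.int64(46), np.float64(179.82), np.float64(179.94))
top (np.int64(74), np.float64(179.34), np.float64(179.85)) (np.int64(0), np.float64(nan), np.float64(nan))
X -124.6 tip -2.6 Y 0.27 z 80.88 under 69.28 yaw 153.65  F x -2.9 y 0.6 z 2.2 M [-0.19 -0.46  0.04] 15.9 19.784030351502643lift.py:5: RuntimeWarning: Mean of empty slice.
  k=(r<13)&(W[...,2]>172)&(W[...,2]<192);return k.sum(),W[...,2][k].mean().round(2),np.median(W[...,2][k]).round(2)
  ret = ret.dtype.type(ret / rcount)
  return _methods._mean(a, axis=axis, dtype=dtype,
```

```bash
python3 -m handwheel '-.045 .022 0 0 1;-.045 .022 0 0 1' >/dev/null; python3 st.py
python3 -m handwheel '0 0 .004 0 1;0 0 0 0 1;0 0 0 0 1;0 0 0 0 1' >/dev/null; python3 st.py
python3 lift.py 2>/dev/null;python3 st.py
```

```text
X -121.1 tip 0.9 Y 0.37 z 80.98 under 69.38 yaw 153.64  F x -5.9 y -0.4 z 1.1 M [-0.44 -1.06  0.  ] 16.0667 19.701555592272754
X -120.7 tip 1.3 Y 0.29 z 80.84 under 69.24 yaw 153.65  F x -3.1 y 0.1 z 1.8 M [-0.18 -0.42 -0.02] 16.4 19.532416352282926
side (np.int64(46), np.float64(178.53), np.float64(178.77)) (np.int64(46), np.float64(180.1), np.float64(180.53))
top (np.int64(74), np.float64(179.34), np.float64(179.85)) (np.int64(0), np.float64(nan), np.float64(nan))
X -120.7 tip 1.3 Y 0.31 z 80.88 under 69.28 yaw 153.65  F x -2.3 y 1.1 z 0.7 M [-0.13 -0.33 -0.03] 16.5 19.858336211284186
```

```bash
python3 -m handwheel '0 0 0 0 1;0 0 0 0 1;0 0 0 0 1;0 0 0 0 1;0 0 0 0 1;0 0 0 0 1' >/dev/null; python3 st.py; python3 -c "
from cell import *
print(sign_off())"
```

```text
X -120.8 tip 1.2 Y 0.30 z 80.95 under 69.35 yaw 153.65  F x -1.6 y -0.4 z 0.6 M [-0.14 -0.26 -0.02] 17.0 19.841363727894418
the job is handed in; nothing more can be done
None
```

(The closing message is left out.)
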